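# Sort the labelled books into the sorting rack

## Robot

A 7-joint arm with a two-finger parallel gripper is mounted at the origin on the work surface. World frame = base frame: x ahead of the robot, y to its left, z up, the work surface at z = 0. Lengths are in m, angles in rad, forces in N, time in s.
With the tool pointing down it reaches from about 0.4 to 0.85 m from the base axis. Payload 4.4 kg.
Tool frame: the origin (TCP) lies midway between the tips of the shut fingers; the grasp point (between the pads) lies 19 mm behind it; z points along the fingers, y is the direction in which the jaws open and shut (so a half turn about z gives the same grasp; the last joint's range is limited). The gripper opens to 94 mm and grips with 3 to 60 N. Pads are 16 mm wide; open, the fingers measure 119 mm over their backs; the gripper's body (75 mm by 177 mm) begins 78 mm behind the grasp point.
Start: joints at [1.177, 0.628, 0.038, 1.517, -0.027, 0.996, -0.02], TCP at [0.209, -0.615, 0.205] pointing down, gripper open.
Joint ranges: [-3.06, 3.06], [-0.37, 2.12], [-1.25, 1.32], [0.18, 2.47], [-1.1, 4.24], [0.23, 1.98], [-2.94, 2.94]. Speed limits (rad/s): [2.57, 2.57, 3.14, 3.14, 3.14, 3.14, 3.14].

## Interface

Orientations are given as a unit quaternion [w, x, y, z].
In Python, from station import * gives the robot as it stands.
- The arm moves only by the tool step_arm, never from a script. Its argument "series" is a list of rows, each an object with "linear": the shift along the tool's x, y, z in cm, a list of three; "twist": the turn about the tool's z in degrees. In form: [{"linear": [dx, dy, dz], "twist": twist}, ...]. A call has 1 to 8 rows; each row shifts and turns the commanded pose from where the row before left it, along the tool's axes as they then stand; what a row does not reach is not made up. A row lasts 1/8 s, in which the tool goes at most 62.5 mm and 10.7 degrees, less where a joint would pass 70% of its speed; a pose out of reach is approached as far as the arm can. A call is refused whole if a number of a shift passes 6.25 or a number of a turn 10.7, either way. A call with a gripper value outside its range is refused whole. "grip" is the closure in counts, from 0 (fully open) to 255 (shut), set as the call begins (left out, the last holds). The fingers move at their own pace and stop on an object; "squeeze" is the grip in N (left out, the last holds). Time passes only in rows, so rows that do not move let the fingers close. It gives the time, the measured TCP pose, the force and the opening at its end, in the units of the state.
- get_obs(): the state, without advancing time (a new reading comes with each control period).
- snapshot(name): name is "side" or "top" or "wrist"; returns (picture, depth): 480x640x3 uint8, blue, green, red; 480x640 float32, m along the optical axis (not along the pixel's ray), 0 where there is no reading.
- camera_model(name): a dict with "camera_matrix" (3x3 intrinsics, pixels), "k1" (the pictures are not rectified: a ray, as slopes to the right and down, at radius r is drawn at 1 + k1 r^2 times it, then the intrinsics apply), "extrinsics" (4x4, takes a point from camera to world coordinates); the wrist camera has in their place "tool_from_camera" (4x4, takes a point from camera to tool coordinates, whose origin is the TCP and whose axes are the flange's). Camera axes: x right, y up, looking along -z (the intrinsics and any distortion apply to the point x, -y, -z); pixel columns grow to the right and rows downward; lengths in m; the calibration is good to about 2 mm. A picture is of the moment at which its call begins: read the wrist's pose just before it. camera_model takes no time and is no camera call.
- close_job(): hands the job in, once; it reports no verdict.
The state is a dict: "clock": time; "joint_pos": joint angles; "qd": joint speeds; "joint_torque": joint torques, N m; "tcp_pos": TCP position; "eef_rot": TCP orientation; "wrist_force": force on the tool from outside, world axes, zero at the start; "moment": the same for the moment, N m; "gripper_width": opening from 0.0 (shut) to 1.0 (fully open).
Only numpy, scipy, OpenCV 4.12 (cv2) and the standard library are available. Lean on these libraries where they do the work, as an engineer would, in place of code of your own. Each camera call takes 0.05 s, during which the arm holds its last target.

## Task

Four of the books standing spine up on the table have a coloured label on the spine (red, yellow, green or blue): stand each of them, one after another, in the compartment of the plywood sorting rack whose front tag has the same colour, still spine up and with its label end at the tag. Set the books down, do not drop them, and leave the two unlabelled books standing where they are.

Things in the scene. Friction and masses are not known exactly. Their poses are not given: they have to be found in the camera images.
- book_red_mid (a point): The red-labelled book: a small cream hardback standing free, spine up, 148 mm long (x), 40 mm thick (y) and 102 mm high (z). A red label 42 mm long wraps over the spine near its -x end. This point is the middle of the book, 51 mm below the spine's top; x runs along the spine away from the label end, y across the thickness, z up.
- book_yellow_mid (a point): The yellow-labelled book: a small near-black hardback standing free, spine up, 142 mm long (x), 36 mm thick (y) and 98 mm high (z). A yellow label 42 mm long wraps over the spine near its -x end. This point is the middle of the book, 49 mm below the spine's top; x runs along the spine away from the label end, y across the thickness, z up.
- book_green_mid (a point): The green-labelled book: a small tan hardback standing free, spine up, 145 mm long (x), 42 mm thick (y) and 104 mm high (z). A green label 42 mm long wraps over the spine near its -x end. This point is the middle of the book, 52 mm below the spine's top; x runs along the spine away from the label end, y across the thickness, z up.
- book_blue_mid (a point): The blue-labelled book: a small light grey hardback standing free, spine up, 138 mm long (x), 38 mm thick (y) and 96 mm high (z). A blue label 42 mm long wraps over the spine near its -x end. This point is the middle of the book, 48 mm below the spine's top; x runs along the spine away from the label end, y across the thickness, z up.
- tag_red: The red tag: slanting red plate 54 x 31 mm in a black holder 30 mm high, fixed at the front of one of the plywood rack's four compartments (76 mm apart). Origin: on the table under the holder; x points into the compartment, y along the front, z up. Compartment: middle 108 mm along +x, inside 172 (x) by 68 mm (y), floor 8 mm, side walls 50, back wall 62, front lip 20 mm above the table.
- tag_yellow: The yellow tag: slanting yellow plate 54 x 31 mm in a black holder 30 mm high, fixed at the front of one of the plywood rack's four compartments (76 mm apart). Origin: on the table under the holder; x points into the compartment, y along the front, z up. Compartment: middle 108 mm along +x, inside 172 (x) by 68 mm (y), floor 8 mm, side walls 50, back wall 62, front lip 20 mm above the table.
- tag_green: The green tag: slanting green plate 54 x 31 mm in a black holder 30 mm high, fixed at the front of one of the plywood rack's four compartments (76 mm apart). Origin: on the table under the holder; x points into the compartment, y along the front, z up. Compartment: middle 108 mm along +x, inside 172 (x) by 68 mm (y), floor 8 mm, side walls 50, back wall 62, front lip 20 mm above the table.
- tag_blue: The blue tag: slanting blue plate 54 x 31 mm in a black holder 30 mm high, fixed at the front of one of the plywood rack's four compartments (76 mm apart). Origin: on the table under the holder; x points into the compartment, y along the front, z up. Compartment: middle 108 mm along +x, inside 172 (x) by 68 mm (y), floor 8 mm, side walls 50, back wall 62, front lip 20 mm above the table.
- plain_brown_mid (a point): An unlabelled dark brown hardback standing spine up on the table among the others, 146 mm long (x), 40 mm thick (y), 100 mm high; to be left alone. This point is its middle, 50 mm up; x along the spine.
- plain_grey_mid (a point): An unlabelled mid-grey hardback standing spine up on the table among the others, 140 mm long (x), 38 mm thick (y), 100 mm high; to be left alone. This point is its middle, 50 mm up; x along the spine.
There are look-alikes about, which are no part of the job. Leave any pink or white look-alike of the tag_green alone.

How it is judged:
By the outcome, as a careful person would: the job done as asked, in the order asked, and still so for the second after the job is handed in, with the robot touching nothing.
It also fails if it takes over 102 s, if anything falls off the work surface, if the arm or the gripper's body presses on something with over 40 N, if the wrist force passes 120 N, or if a joint passes its speed limit or range.

## Working session

There is one attempt and no reset: what is moved stays moved. The work goes in short steps, Python scripts to look and compute and a tool call to move; the robot and the scene stay as the last step left them, time stands still between calls to the robot, and variables do not carry over. Pictures are saved under pics/ and viewed, and the job is handed in when it is done.

Besides the shell and the picture viewer there is one more tool, called after "Request:" as name(argument=value, ...), one argument or row to a line, values as JSON. step_arm: Moves the arm, as the interface text tells. Its arguments: {"type":"object","properties":{"series":{"type":"array"},"grip":{"type":"number"},"squeeze":{"type":"number"}},"required":["series"]}

```bash
mkdir -p pics; python3 - <<'E'
from station import *
import cv2,numpy as np
np.set_printoptions(precision=4,suppress=True)
o=get_obs();print(o)
for n in ["side","top","wrist"]:
    p,d=snapshot(n); cv2.imwrite(f"pics/{n}0.png",p); np.save(f"pics/{n}0.npy",d); print(n,camera_model(n),d.min(),d.max())
E
```

```text
{'clock': 0.0, 'joint_pos': array([ 1.1772,  0.6293,  0.0384,  1.5183, -0.027 ,  0.9963, -0.02  ]), 'qd': array([ 0.0027, -0.0003,  0.0005,  0.0005,  0.0018,  0.0002, -0.    ]), 'joint_torque': array([  0.0002, -54.9719,   1.1437, -18.6637,  -0.0523,   0.0237,
         0.0002]), 'tcp_pos': array([ 0.2091, -0.6148,  0.2046]), 'eef_rot': array([-0.0009,  0.9866,  0.1632, -0.0002]), 'wrist_force': array([ 0.0132, -0.4495,  0.7519]), 'moment': array([-0.0084, -0.032 , -0.0009]), 'gripper_width': 1.0001268269328756}
side {'camera_matrix': array([[531.7674,   0.    , 318.0108],
       [  0.    , 531.7674, 241.7485],
       [  0.    ,   0.    ,   1.    ]]), 'k1': -0.024193374200764547, 'extrinsics': array([[-0.9467,  0.2304, -0.2251,  0.2126],
       [-0.3221, -0.6706,  0.6683,  0.8192],
       [ 0.003 ,  0.7051,  0.7091,  0.8645],
       [ 0.    ,  0.    ,  0.    ,  1.    ]])} 0.0 3.448277
top {'camera_matrix': array([[458.9291,   0.    , 327.9456],
       [  0.    , 458.9291, 243.9886],
       [  0.    ,   0.    ,   1.    ]]), 'k1': -0.021538475046332148, 'extrinsics': array([[ 0.0159,  0.9912, -0.1317,  0.2949],
       [-0.9997,  0.0182,  0.0164,  0.0659],
       [ 0.0186,  0.1314,  0.9911,  1.2253],
       [ 0.    ,  0.    ,  0.    ,  1.    ]])} 0.0 2.1917374
wrist {'camera_matrix': array([[359.9091,   0.    , 316.2911],
       [  0.    , 359.9091, 244.3939],
       [  0.    ,   0.    ,   1.    ]]), 'k1': 0.023785805525467402, 'tool_from_camera': array([[ 0.0013,  0.9721,  0.2347,  0.0678],
       [ 1.    , -0.0012, -0.0004, -0.0006],
       [-0.0001,  0.2347, -0.9721, -0.1791],
       [ 0.    ,  0.    ,  0.    ,  1.    ]])} 0.0 1.3387209
```

View pics/top0.png

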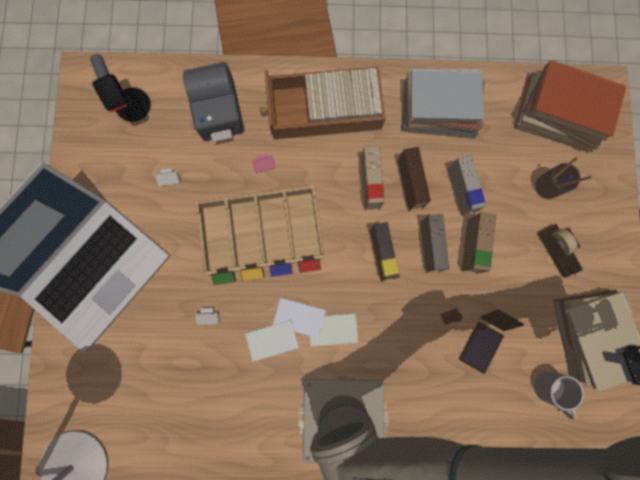

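View pics/side0.png

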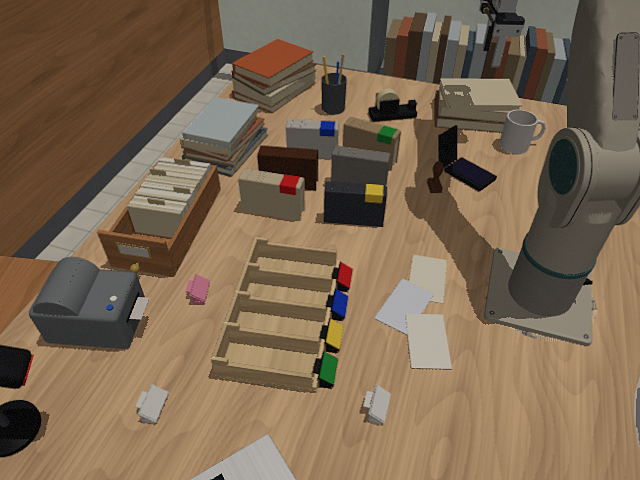

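```bash
cat > h.py <<'E'
import cv2,numpy as np
from station import *
np.set_printoptions(precision=4,suppress=True)
def cloud(name,d):
    m=camera_model(name);K=m["camera_matrix"];dist=np.array([m["k1"],0,0,0.])
    v,u=np.mgrid[0:480,0:640]
    n=cv2.undistortPoints(np.stack([u,v],-1).reshape(-1,1,2).astype(float),K,dist).reshape(480,640,2)
    c=np.stack([n[...,0]*d,-n[...,1]*d,-d],-1); E=m["extrinsics"]
    w=c@E[:3,:3].T+E[:3,3]; w[d<=0]=np.nan; return w
def rays(name,px,z,E=None):
    m=camera_model(name);n=cv2.undistortPoints(np.array(px,float).reshape(-1,1,2),m["camera_matrix"],np.array([m["k1"],0,0,0.])).reshape(-1,2)
    if E is None:E=m["extrinsics"]
    r=np.c_[n[:,0],-n[:,1],-np.ones(len(n))]@E[:3,:3].T
    return E[:3,3]+r*((z-E[2,3])/r[:,2])[:,None]
def project(name,w,E=None):
    m=camera_model(name)
    if E is None:E=m["extrinsics"]
    c=(np.array(w)-E[:3,3])@E[:3,:3]; c=c*[1,-1,-1]
    return cv2.projectPoints(c.reshape(-1,1,3),np.zeros(3),np.zeros(3),m["camera_matrix"],np.array([m["k1"],0,0,0.]))[0].reshape(-1,2)
E
python3 - <<'E'
from h import *
for name in ["top","side"]:
    p=cv2.imread(f"pics/{name}0.png");d=np.load(f"pics/{name}0.npy");w=cloud(name,d)
    x,y,z=w[...,0],w[...,1],w[...,2]
    reg=(x>.3)&(x<.75)&(y<.03)&(y>-.33)
    m=((z>.085)&(z<.12)&reg).astype(np.uint8)*255
    n,l,s,c=cv2.connectedComponentsWithStats(m,connectivity=4)
    print(name, "tablez",np.nanmedian(z[(x>.3)&(x<.5)&(y>-.3)&(y<0.3)]))
    for i in range(1,n):
        if s[i,4]<150: continue
        h=np.nanpercentile(z[l==i],60)
        pts=np.c_[x[l==i],y[l==i]].astype(np.float32)
        r=cv2.minAreaRect((pts*1000)); print("px",c[i],s[i,4],"h",h,"rect",np.round(r[0],1),np.round(r[1],1),round(r[2],1))
    hsv=cv2.cvtColor(p,cv2.COLOR_BGR2HSV)
    for col,(a,b) in dict(red=(0,6),yellow=(20,32),green=(50,75),blue=(108,125)).items():
        mm=((hsv[...,0]>=a)&(hsv[...,0]<=b)&(hsv[...,1]>140)&(hsv[...,2]>60)&(x>.25)&(x<.75)&(y>-.35)&(y<.5)).astype(np.uint8)
        n,l,s,c=cv2.connectedComponentsWithStats(mm)
        for i in range(1,n):
            if s[i,4]>40:
                q=w[l==i]; print(col,c[i],s[i,4],np.nanmean(q,0),"z",np.nanpercentile(q[:,2],[5,95]))
    wl=((z>.04)&(z<.075)&(x>.35)&(x<.75)&(y>.03)&(y<.45))
    pts=(np.c_[x[wl],y[wl]]*1000).astype(np.float32); r=cv2.minAreaRect(pts);print("rack",r)
    cv2.imwrite(f"pics/{name}_m.png",np.hstack([cv2.resize(m,(400,300)),cv2.resize(wl.astype(np.uint8)*255,(400,300))]))
E
```

```text
top tablez 0.0009896223011842675
px [373.0193 174.9561] 935 h 0.10118414498975063 rect [625.2 -65.2] [148.8  42. ] 4.6
px [416.1023 175.3832] 929 h 0.09910472658272584 rect [ 627.  -174.7] [147.7  41.8] 12.1
px [469.0528 179.5367] 682 h 0.09519171656285721 rect [ 612.  -316.9] [138.8  40.3] 14.3
px [437.6659 241.7497] 871 h 0.09917708871783182 rect [ 456.7 -227.5] [137.8  39.8] 5.6
px [476.3755 249.9134] 277 h 0.10233813867725598 rect [ 451.5 -327. ] [ 17.8 122.2] 83.5
px [385.6863 250.1203] 848 h 0.09763530121879423 rect [433.7 -97.4] [141.8  38.2] 12.3
red [375.0045 190.8125] 224 [ 0.5818 -0.0692  0.0998] z [0.0977 0.1048]
red [308.9461 265.3039] 204 [0.3975 0.095  0.0203] z [0.0118 0.0284]
yellow [389.3911 266.5911] 225 [ 0.3913 -0.1055  0.0972] z [0.0929 0.1009]
yellow [251.6743 273.5505] 218 [0.3732 0.2446 0.0204] z [0.0109 0.0289]
blue [475.7222 196.3519] 108 [ 0.5741 -0.3263  0.0953] z [0.0921 0.0984]
rack ((581.7698974609375, 240.47927856445312), (361.23089599609375, 310.88189697265625), 9.08337116241455)
side tablez 0.007240138666167961
px [310.1213 125.5558] 511 h 0.0958290
[... 467 characters left out ...]
2.5] [139.6  44.4] 13.3
red [289.0265 183.4204] 226 [ 0.5789 -0.0593  0.0982] z [0.082  0.1046]
red [344.1845 274.5595] 168 [0.3964 0.1002 0.023 ] z [0.0147 0.0304]
yellow [373.7976 193.0242] 331 [ 0.3887 -0.0964  0.0922] z [0.0761 0.1003]
yellow [334.144 333.587] 368 [0.3714 0.2488 0.0217] z [0.0126 0.0307]
green [386.7615 131.7   ] 130 [ 0.4157 -0.328   0.1044] z [0.1014 0.1069]
green [328.176 367.875] 392 [0.359  0.3237 0.0218] z [0.0131 0.0304]
blue [326.7538 128.2915] 199 [ 0.5715 -0.3137  0.0901] z [0.0751 0.0986]
blue [339.4831 302.7095] 296 [0.3837 0.1747 0.0225] z [0.013 0.03 ]
rack ((585.711669921875, 244.72787475585938), (375.60406494140625, 315.15826416015625), 9.345863342285156)
```

```bash
python3 - <<'E'
import cv2
p=cv2.imread("pics/top0.png")[130:290,180:520]
cv2.imwrite("pics/topz.png",cv2.resize(p,(800,376),interpolation=cv2.INTER_CUBIC))
E
```

```text
(no output)
```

View pics/topz.png

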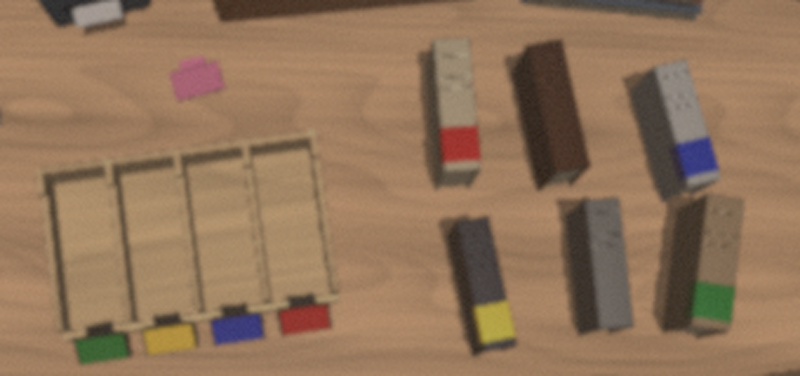

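View pics/top_m.png

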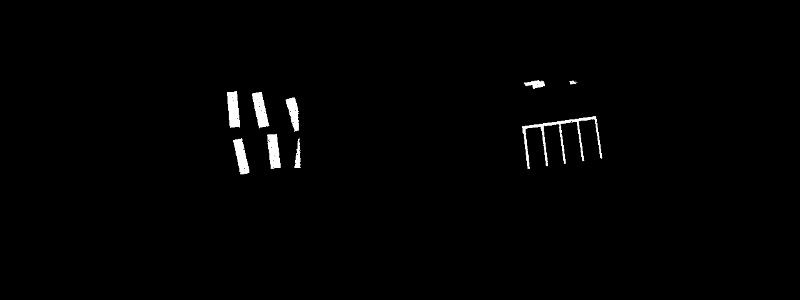

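```bash
python3 - <<'E'
from h import *
name="top"
p=cv2.imread(f"pics/{name}0.png");d=np.load(f"pics/{name}0.npy");w=cloud(name,d)
x,y,z=w[...,0],w[...,1],w[...,2]
m=((z>.088)&(z<.12)&(x>.3)&(x<.75)&(y<.03)&(y>-.45)).astype(np.uint8)*255
n,l,s,c=cv2.connectedComponentsWithStats(m,connectivity=4)
for i in range(1,n):
    if s[i,4]<300: continue
    h=np.nanpercentile(z[l==i],50)
    cs=max(cv2.findContours((l==i).astype(np.uint8),0,cv2.CHAIN_APPROX_NONE)[0],key=len).reshape(-1,2)
    P=rays(name,cs,h)[:,:2]; r=cv2.minAreaRect((P*1000).astype(np.float32))
    q=w[l==i][:,:2]; cen=q.mean(0); U,S,V=np.linalg.svd(q-cen,full_matrices=False); 
    print(c[i],s[i,4],round(h,4),"ray rect",np.round(r[0],1),np.round(r[1],1),round(r[2],1),"mean",cen,"yaw",np.degrees(np.arctan(V[0,1]/V[0,0])))
wl=((z>.04)&(z<.075)&(x>.35)&(x<.66)&(y>.03)&(y<.45)).astype(np.uint8)
wl=cv2.dilate(wl,np.ones((1,1)));n,l,s,c=cv2.connectedComponentsWithStats(wl);i=1+s[1:,4].argmax();k=l==i
pts=(w[k][:,:2]*1000).astype(np.float32);r=cv2.minAreaRect(pts);print("rack",r,cv2.boxPoints(r))
hsv=cv2.cvtColor(p,cv2.COLOR_BGR2HSV)
for n_ in [(215,278),(281,269)]: print(hsv[n_[1],n_[0]])
T=[]
for col,(a,b,x0) in dict(red=(0,8,308),yellow=(18,34,251),green=(45,85,223),blue=(105,128,281)).items():
    mm=((hsv[...,0]>=a)&(hsv[...,0]<=b)&(hsv[...,1]>110)&(hsv[...,2]>30)).astype(np.uint8)
    mm[:255]=0;mm[290:]=0;mm[:,:x0-20]=0;mm[:,x0+20:]=0
    q=w[mm>0];print(col,mm.sum(),q.mean(0),cv2.minAreaRect((q[:,:2]*1000).astype(np.float32)))
E
```

```text
[373.0625 174.9278] 928 0.1006 ray rect [623.3 -63.9] [149.5  42.1] 5.4 mean [ 0.6229 -0.064 ] yaw 5.059340184340872
[416.2083 175.2303] 912 0.0986 ray rect [ 625.6 -173.8] [146.3  42.1] 11.6 mean [ 0.6252 -0.1741] yaw 11.650421521772785
[471.3481 182.5732] 813 0.0947 ray rect [ 611.  -315.3] [137.7  41.9] 15.1 mean [ 0.6102 -0.3163] yaw 14.558398378918215
[483.7936 241.4331] 1032 0.1026 ray rect [ 458.7 -340.7] [ 47.6 143.3] 81.9 mean [ 0.4579 -0.3412] yaw -8.676561456565578
[437.7526 241.6945] 861 0.0986 ray rect [ 456.1 -225.9] [137.1  40.7] 5.8 mean [ 0.4556 -0.2264] yaw 5.753108036329752
[385.7649 250.0668] 838 0.097 ray rect [433.  -96.3] [141.2  38.1] 12.5 mean [ 0.4325 -0.0966] yaw 12.54951565555018
rack ((491.4650573730469, 226.08047485351562), (177.86456298828125, 310.99560546875), 9.272895812988281) [[378.6385 365.2159]
 [428.7514  58.2844]
 [604.2916  86.945 ]
 [554.1787 393.8765]]
[ 56 121  99]
[121 133 121]
red 231 [0.3975 0.0952 0.0197] ((398.61505126953125, 94.8389663696289), (27.826126098632812, 55.55558395385742), 9.88278865814209)
yellow 265 [nan nan nan] ((373.10821533203125, 247.1463623046875), (30.046527862548828, 60.552391052246094), 9.739965438842773)
green 172 [0.3611 0.3196 0.0206] ((360.91156005859375, 319.9592590332031), (22.53203010559082, 50.93622970581055), 11.433279991149902)
blue 169 [nan nan nan] ((382.6585693359375, 169.58152770996094), (20.5098876953125, 48.774070739746094), 16.950885772705078)
```

Request:
step_arm(
  series=[
    {"linear":[4,-2.7,0],"twist":0},
    {"linear":[4.75,-3.23,0],"twist":0},
    {"linear":[4.75,-3.23,0],"twist":0},
    {"linear":[4.75,-3.23,0],"twist":0},
    {"linear":[4.75,-3.23,0],"twist":0},
    {"linear":[4.75,-3.23,0],"twist":0},
    {"linear":[4.75,-3.23,0],"twist":0},
    {"linear":[4.75,-3.23,0],"twist":0},
  ],
  grip=0,
  squeeze=35,
)

```text
clock: 1.15
tcp_pos: [0.4813, -0.2543, 0.2054]
eef_rot: [0.0, 0.987, 0.163, -0.0]
wrist_force: [-0.1, -0.6, -0.6]
gripper_width: 1.001
```

```bash
cat >> h.py <<'E'
from scipy.spatial.transform import Rotation as Ro
def pose():
    o=get_obs();q=o["eef_rot"];R=Ro.from_quat([q[1],q[2],q[3],q[0]]).as_matrix();return o,np.array(o["tcp_pos"]),R
def to(x,y,z,yaw):
    o,p,R=pose();cy=np.degrees(np.arctan2(R[1,0],R[0,0]));d=np.array([x,y,z])-p
    a=np.radians(yaw);R2=np.array([[np.cos(a),np.sin(a),0],[np.sin(a),-np.cos(a),0],[0,0,-1]])
    print("t",round(o["clock"],2),"tcp",p,"yaw",round(cy,2),"tilt",R[:,2],"F",o["wrist_force"],"w",round(o["gripper_width"]*94,1),"q",o["joint_pos"])
    print("twist needed",round(cy-yaw,2),"lin now-axes cm",R.T@d*100,"lin target-axes cm",R2.T@d*100)
E
python3 -c "
from h import *
to(.623,-.064,.20,5.06)"
```

```text
t 1.15 tcp [ 0.4813 -0.2543  0.2054] yaw 18.78 tilt [-0.     -0.0001 -1.    ] F [-0.0559 -0.5912 -0.5868] w 94.1 q [ 0.4206  0.4764  0.0202  1.8148 -0.0122  0.8505 -0.7965]
twist needed 13.72 lin now-axes cm [ 19.5354 -13.4555   0.541 ] lin target-axes cm [ 15.788  -17.7036   0.5433]
```

Request:
step_arm(
  series=[
    {"linear":[0,0,0.5],"twist":6.86},
    {"linear":[0,0,0],"twist":6.86},
    {"linear":[3.15,-3.54,0],"twist":0},
    {"linear":[3.15,-3.54,0],"twist":0},
    {"linear":[3.15,-3.54,0],"twist":0},
    {"linear":[3.15,-3.54,0],"twist":0},
    {"linear":[3.15,-3.54,0],"twist":0},
    {"linear":[0,0,0],"twist":0},
  ],
)

```text
clock: 2.15
tcp_pos: [0.6235, -0.0602, 0.1997]
eef_rot: [-0.001, 0.999, 0.048, 0.0]
wrist_force: [-0.2, -0.8, -0.7]
gripper_width: 1.001
```

```bash
cat >> h.py <<'E'
def wsnap(tag):
    o,p,R=pose();T=np.eye(4);T[:3,:3]=R;T[:3,3]=p
    im,d=snapshot("wrist");m=camera_model("wrist");E=T@m["tool_from_camera"];cv2.imwrite(f"pics/{tag}.png",im)
    K=m["camera_matrix"];v,u=np.mgrid[0:480,0:640]
    n=cv2.undistortPoints(np.stack([u,v],-1).reshape(-1,1,2).astype(float),K,np.array([m["k1"],0,0,0.])).reshape(480,640,2)
    w=np.stack([n[...,0]*d,-n[...,1]*d,-d],-1)@E[:3,:3].T+E[:3,3];w[d<=0]=np.nan
    return im,w,E
def wbook(tag,h,cx,cy):
    im,w,E=wsnap(tag);z=w[...,2]
    m=((abs(z-h)<.012)&(np.hypot(w[...,0]-cx,w[...,1]-cy)<.11)).astype(np.uint8)
    n,l,s,c=cv2.connectedComponentsWithStats(m,connectivity=4)
    for i in range(1,n):
        if s[i,4]<500: continue
        q=w[l==i];r=cv2.minAreaRect((q[:,:2]*1000).astype(np.float32));print("px",c[i],s[i],"h",np.median(q[:,2]),"rect",r)
E
python3 -c "
from h import *
to(.623,-.064,.06,5.06)
wbook('w1',.102,.623,-.064)"
```

```text
t 2.15 tcp [ 0.6235 -0.0602  0.1997] yaw 5.48 tilt [ 0.0005  0.0029 -1.    ] F [-0.1907 -0.8349 -0.7463] w 94.1 q [ 0.0061  0.6     0.0772  1.5955 -0.0572  0.9479 -1.372 ]
twist needed 0.42 lin now-axes cm [-0.0951  0.415  13.9736] lin target-axes cm [-0.0818  0.3765 13.9747]
px [322.9864 235.821 ] [ 298  147   53  182 9086] h 0.10192525763559399 rect ((625.3646240234375, -64.45271301269531), (147.639404296875, 40.855831146240234), 5.442878246307373)
px [443.8655 226.0418] [ 429  164   33  128 3085] h 0.0997049993912707 rect ((645.8754272460938, -160.645263671875), (102.92549133300781, 21.266250610351562), 11.970195770263672)
```

View pics/w1.png

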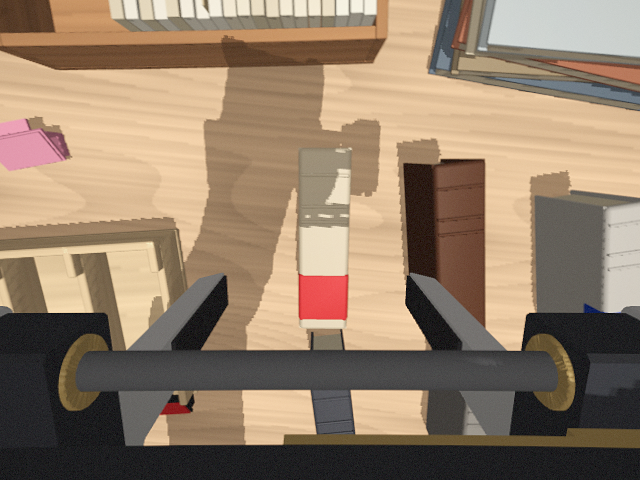

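Request:
step_arm(
  series=[
    {"linear":[0.05,0.4,2],"twist":0},
    {"linear":[0,0,3.5],"twist":0},
    {"linear":[0,0,3.5],"twist":0},
    {"linear":[0,0,3],"twist":0},
    {"linear":[0,0,2],"twist":0},
    {"linear":[0,0,0],"twist":0},
  ],
)

```text
clock: 2.95
tcp_pos: [0.6204, -0.0713, 0.059]
eef_rot: [0.0, 0.999, 0.043, -0.002]
wrist_force: [0.1, 0.2, 0.1]
gripper_width: 0.999
```

Request:
step_arm(
  series=[
    {"linear":[0,0,0],"twist":0},
    {"linear":[0,0,0],"twist":0},
    {"linear":[0,0,0],"twist":0},
    {"linear":[0,0,0],"twist":0},
    {"linear":[0,0,0],"twist":0},
    {"linear":[0,0,0],"twist":0},
  ],
  grip=255,
  squeeze=35,
)

```text
clock: 3.7
tcp_pos: [0.6227, -0.068, 0.0607]
eef_rot: [-0.001, 0.999, 0.045, 0.0]
wrist_force: [-0.7, 2.7, 3.4]
gripper_width: 0.424
```

```bash
python3 -c "
from h import *
to(.624,-.0644,.06,5.4)"
```

```text
t 3.7 tcp [ 0.6227 -0.068   0.0607] yaw 5.11 tilt [-0.      0.0018 -1.    ] F [-0.6591  2.6777  3.4167] w 39.9 q [ 0.0286  0.7729  0.0603  1.7056 -0.0711  0.6654 -1.3539]
twist needed -0.29 lin now-axes cm [ 0.1638 -0.3434  0.0722] lin target-axes cm [ 0.1655 -0.3427  0.0716]
```

Request:
step_arm(
  series=[
    {"linear":[0,0,-1],"twist":0},
    {"linear":[0,0,-2.5],"twist":0},
    {"linear":[0,0,-3],"twist":0},
    {"linear":[0,0,-3],"twist":0},
    {"linear":[0,0,-1.5],"twist":-2},
    {"linear":[0,0,0],"twist":-2.16},
    {"linear":[0,0,0],"twist":0},
  ],
)

```text
clock: 4.58
tcp_pos: [0.6214, -0.0696, 0.1691]
eef_rot: [-0.0, 0.997, 0.081, -0.001]
wrist_force: [-0.2, 0.6, -5.9]
gripper_width: 0.425
```

```bash
python3 -c "
from h import *
to(.5038,.1128,.16,9.27)"
```

```text
t 4.58 tcp [ 0.6214 -0.0696  0.1691] yaw 9.25 tilt [-0.0027  0.0003 -1.    ] F [-0.1671  0.584  -5.9373] w 39.9 q [ 0.0322  0.633   0.0567  1.6271 -0.0434  0.8854 -1.304 ]
twist needed -0.02 lin now-axes cm [ -8.6764 -19.8932   0.9466] lin target-axes cm [ -8.6704 -19.8975   0.9093]
```

Request:
step_arm(
  series=[
    {"linear":[-0.87,-2,0],"twist":0},
    {"linear":[-1.52,-3.5,0],"twist":0},
    {"linear":[-2,-4.5,0],"twist":0},
    {"linear":[-2,-4.5,0],"twist":0},
    {"linear":[-1.5,-3.5,0],"twist":0},
    {"linear":[-0.8,-1.9,0],"twist":0},
    {"linear":[0,0,0],"twist":0},
    {"linear":[0,0,0],"twist":0},
  ],
)

```text
clock: 5.58
tcp_pos: [0.5053, 0.1117, 0.17]
eef_rot: [0.001, 0.997, 0.08, -0.0]
wrist_force: [0.9, -0.5, -5.9]
gripper_width: 0.427
```

```bash
python3 - <<'E'
from h import *
to(.5038,.1128,.0687,9.27)
im,w,E=wsnap('w2'); 
p,d=snapshot('top');cv2.imwrite('pics/top2.png',cv2.resize(p[130:290,180:420],(800,533)))
E
```

```text
t 5.58 tcp [0.5053 0.1117 0.17  ] yaw 9.16 tilt [-0.0003 -0.0011 -1.    ] F [ 0.9289 -0.4544 -5.8806] w 40.1 q [-0.3167  0.4883  0.0638  1.9245 -0.0433  0.7306 -1.6391]
twist needed -0.11 lin now-axes cm [-0.1261 -0.1406 10.1271] lin target-axes cm [-0.1304 -0.1303 10.1272]
```

View pics/w2.png

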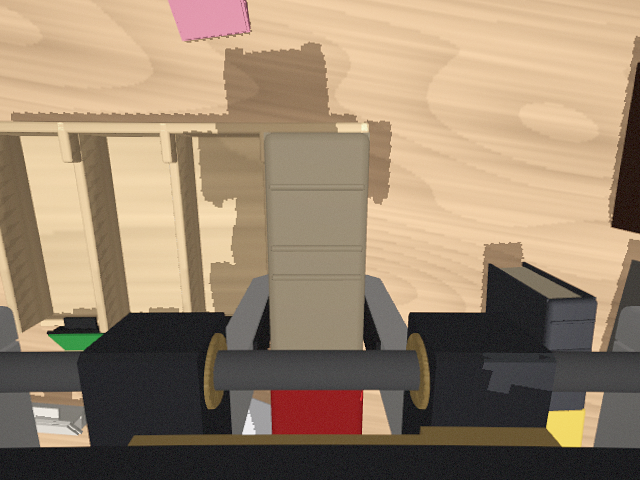

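```bash
python3 - <<'E'
from h import *
o,p,R=pose();T=np.eye(4);T[:3,:3]=R;T[:3,3]=p
E=T@camera_model("wrist")["tool_from_camera"]
print(rays("wrist",[[368,122],[368,131],[13,132],[13,122]],.062,E))
print(project("wrist",[[.6043,.0864,.062]],E))
E
```

```text
[[0.6041 0.0882 0.062 ]
 [0.5977 0.0869 0.062 ]
 [0.5532 0.35   0.062 ]
 [0.5604 0.3497 0.062 ]]
[[370.347  122.0486]]
```

View pics/top2.png

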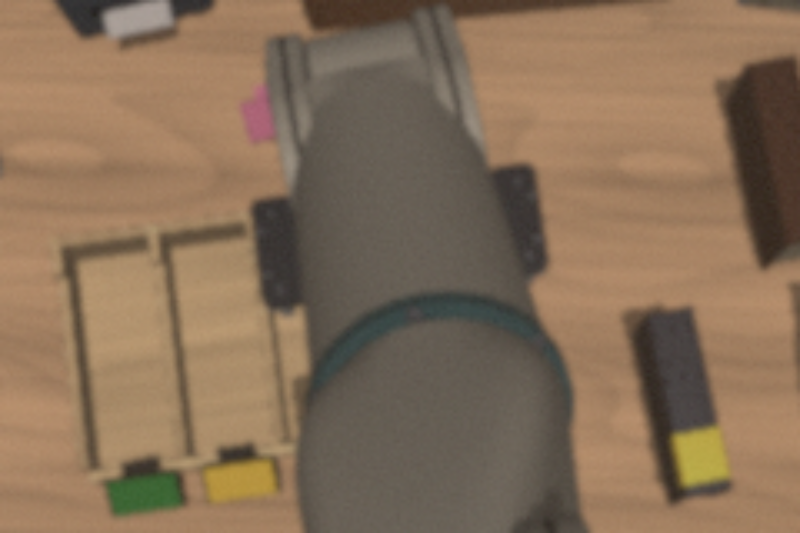

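Request:
step_arm(
  series=[
    {"linear":[-0.13,-0.1,1.5],"twist":0},
    {"linear":[0,0,2.5],"twist":0},
    {"linear":[0,0,2.5],"twist":0},
    {"linear":[0,0,2],"twist":0},
    {"linear":[0,0,0.8],"twist":0},
    {"linear":[0,0,0.2],"twist":0},
    {"linear":[0,0,0],"twist":0},
    {"linear":[0,0,0],"twist":0},
  ],
)

```text
clock: 6.68
tcp_pos: [0.5042, 0.1138, 0.0762]
eef_rot: [-0.0, 0.997, 0.08, 0.001]
wrist_force: [0.7, 0.2, -6.1]
gripper_width: 0.425
```

```bash
python3 -c "
from h import *
to(.5038,.1128,.0687,9.27)"
```

```text
t 6.67 tcp [0.5042 0.1138 0.0762] yaw 9.22 tilt [ 0.0015  0.0004 -1.    ] F [ 0.6773  0.1669 -6.0519] w 39.9 q [-0.3069  0.6349  0.0454  2.0052 -0.0561  0.5011 -1.6311]
twist needed -0.05 lin now-axes cm [-0.0526  0.0964  0.7505] lin target-axes cm [-0.0515  0.0963  0.7506]
```

Request:
step_arm(
  series=[
    {"linear":[0,0.05,0.25],"twist":0},
    {"linear":[0,0,0.2],"twist":0},
    {"linear":[0,0,0.15],"twist":0},
    {"linear":[0,0,0.1],"twist":0},
    {"linear":[0,0,0],"twist":0},
  ],
)

```text
clock: 7.3
tcp_pos: [0.5035, 0.1132, 0.0687]
eef_rot: [-0.0, 0.997, 0.08, 0.0]
wrist_force: [-1.9, 0.7, -0.8]
gripper_width: 0.424
```

Request:
step_arm(
  series=[
    {"linear":[0,0,0.05],"twist":0},
    {"linear":[0,0,0],"twist":0},
  ],
)

```text
clock: 7.55
tcp_pos: [0.5035, 0.1132, 0.0687]
eef_rot: [-0.0, 0.997, 0.08, 0.0]
wrist_force: [-3.5, -0.3, 6.4]
gripper_width: 0.421
```

Request:
step_arm(
  series=[
    {"linear":[0,0,0],"twist":0},
    {"linear":[0,0,0],"twist":0},
    {"linear":[0,0,0],"twist":0},
    {"linear":[0,0,0],"twist":0},
  ],
  grip=85,
)

```text
clock: 8.05
tcp_pos: [0.5037, 0.1132, 0.068]
eef_rot: [0.0, 0.997, 0.08, 0.0]
wrist_force: [-0.1, -0.2, -0.1]
gripper_width: 0.669
```

```bash
python3 -c "
from h import *
to(.5038,.1128,.0687,9.27)"
```

```text
t 8.05 tcp [0.5037 0.1132 0.068 ] yaw 9.22 tilt [ 0.0002  0.     -1.    ] F [-0.0832 -0.1826 -0.0748] w 62.9 q [-0.3047  0.6491  0.0436  2.01   -0.0567  0.4833 -1.6296]
twist needed -0.05 lin now-axes cm [ 0.0014  0.0413 -0.0748] lin target-axes cm [ 0.0013  0.0413 -0.0748]
```

Request:
step_arm(
  series=[
    {"linear":[0,0,-1.5],"twist":0},
    {"linear":[0,0,-3],"twist":0},
    {"linear":[0,0,-4],"twist":0},
    {"linear":[0,0,-4],"twist":-1.5},
    {"linear":[0,0,-1],"twist":-1.75},
    {"linear":[0,0,0],"twist":0},
  ],
)

```text
clock: 8.8
tcp_pos: [0.5037, 0.1132, 0.2036]
eef_rot: [-0.0, 0.994, 0.109, 0.001]
wrist_force: [-0.0, -0.2, -0.4]
gripper_width: 0.665
```

```bash
python3 -c "
from h import *
to(.433,-.0965,.20,12.5)"
```

```text
t 8.8 tcp [0.5037 0.1132 0.2036] yaw 12.47 tilt [ 0.0013  0.0005 -1.    ] F [-0.0293 -0.2143 -0.3784] w 62.5 q [-0.3116  0.4397  0.0514  1.8914 -0.0303  0.8098 -1.5973]
twist needed -0.03 lin now-axes cm [-11.4376  18.9526   0.341 ] lin target-axes cm [-11.447   18.9465   0.3606]
```

Request:
step_arm(
  series=[
    {"linear":[-1.7,2.8,0.3],"twist":0},
    {"linear":[-2.7,4.5,0],"twist":0},
    {"linear":[-2.9,4.8,0],"twist":0},
    {"linear":[-2.7,4.5,0],"twist":0},
    {"linear":[-1.45,2.35,0],"twist":0},
    {"linear":[0,0,0],"twist":0},
    {"linear":[0,0,0],"twist":0},
  ],
  grip=0,
)

```text
clock: 9.68
tcp_pos: [0.4325, -0.0955, 0.1992]
eef_rot: [-0.001, 0.994, 0.109, -0.001]
wrist_force: [0.1, 0.3, -0.0]
gripper_width: 0.999
```

```bash
python3 - <<'E'
from h import *
p,d=snapshot('side');cv2.imwrite('pics/s3.png',p)
wbook('w3',.098,.433,-.0965)
to(.433,-.0965,.056,12.5)
E
```

```text
px [318.8944 239.3751] [ 296  156   47  170 7588] h 0.09795268141456362 rect ((431.19244384765625, -97.3089828491211), (141.526123046875, 36.68565368652344), 12.303945541381836)
t 9.78 tcp [ 0.4329 -0.0951  0.1995] yaw 12.6 tilt [-0.0008  0.0007 -1.    ] F [0.596  0.2751 1.2748] w 94.2 q [ 0.0957  0.3478  0.0763  2.0741 -0.0402  0.722  -1.1532]
twist needed 0.1 lin now-axes cm [-0.0135  0.1526 14.3492] lin target-axes cm [-0.0219  0.1401 14.3493]
```

View pics/s3.png

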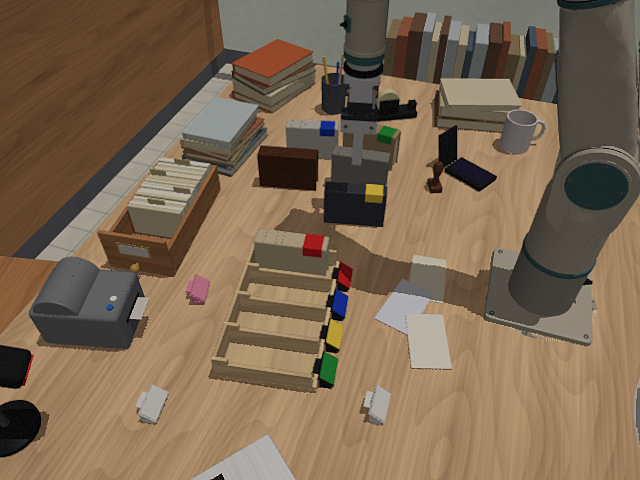

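Request:
step_arm(
  series=[
    {"linear":[-0.15,0.15,2],"twist":0},
    {"linear":[0,0,3.5],"twist":0},
    {"linear":[0,0,3.5],"twist":0},
    {"linear":[0,0,3],"twist":0},
    {"linear":[0,0,1.8],"twist":0},
    {"linear":[0,0,0.5],"twist":0},
    {"linear":[0,0,0],"twist":0},
    {"linear":[0,0,0],"twist":0},
  ],
)

```text
clock: 10.78
tcp_pos: [0.4323, -0.0982, 0.0577]
eef_rot: [0.0, 0.994, 0.109, 0.001]
wrist_force: [0.1, -0.2, 0.1]
gripper_width: 1.004
```

Request:
step_arm(
  series=[
    {"linear":[0,0,0],"twist":0},
    {"linear":[0,0,0],"twist":0},
    {"linear":[0,0,0],"twist":0},
    {"linear":[0,0,0],"twist":0},
    {"linear":[0,0,0],"twist":0},
    {"linear":[0,0,0],"twist":0},
  ],
  grip=255,
  squeeze=35,
)

```text
clock: 11.52
tcp_pos: [0.4315, -0.0983, 0.057]
eef_rot: [-0.0, 0.994, 0.109, -0.0]
wrist_force: [-2.0, 2.9, 1.2]
gripper_width: 0.397
```

```bash
python3 -c "
from h import *
to(.4315,-.097,.056,12.4)"
```

```text
t 11.53 tcp [ 0.4315 -0.0983  0.057 ] yaw 12.47 tilt [-0.0001  0.0001 -1.    ] F [-1.9683  2.9112  1.2211] w 37.3 q [ 0.1332  0.6098  0.0395  2.2086 -0.0712  0.3244 -1.1201]
twist needed 0.07 lin now-axes cm [ 0.0252 -0.1284  0.0955] lin target-axes cm [ 0.0251 -0.1285  0.0955]
```

Request:
step_arm(
  series=[
    {"linear":[0,0,-1],"twist":0},
    {"linear":[0,0,-2.5],"twist":0},
    {"linear":[0,0,-3.5],"twist":0},
    {"linear":[0,0,-3.5],"twist":0},
    {"linear":[0,0,-2.5],"twist":1.6},
    {"linear":[0,0,-2],"twist":1.6},
    {"linear":[0,0,0],"twist":0},
    {"linear":[0,0,0],"twist":0},
  ],
)

```text
clock: 12.52
tcp_pos: [0.4307, -0.0981, 0.2064]
eef_rot: [-0.0, 0.997, 0.081, -0.001]
wrist_force: [0.1, 0.3, -4.3]
gripper_width: 0.38
```

```bash
python3 -c "
from h import *
to(.4804,.2628,.2,9.27)"
```

```text
t 12.53 tcp [ 0.4307 -0.0981  0.2064] yaw 9.3 tilt [-0.0015  0.0003 -1.    ] F [ 0.0833  0.2907 -4.3253] w 35.7 q [ 0.0841  0.3361  0.1005  2.0687 -0.0491  0.7405 -1.1931]
twist needed 0.03 lin now-axes cm [ 10.7433 -34.8122   0.639 ] lin target-axes cm [ 10.7219 -34.8188   0.6365]
```

Request:
step_arm(
  series=[
    {"linear":[0.77,-2.5,0],"twist":0},
    {"linear":[1.39,-4.5,0],"twist":0},
    {"linear":[1.7,-5.5,0],"twist":0},
    {"linear":[1.7,-5.5,0],"twist":0},
    {"linear":[1.7,-5.5,0],"twist":0},
    {"linear":[1.54,-5,0],"twist":0},
    {"linear":[1.23,-4,0],"twist":0},
    {"linear":[0.7,-2.3,0],"twist":0},
  ],
)

```text
clock: 13.52
tcp_pos: [0.4804, 0.2644, 0.2054]
eef_rot: [0.0, 0.997, 0.082, -0.001]
wrist_force: [0.4, -0.2, -3.5]
gripper_width: 0.378
```

Request:
step_arm(
  series=[
    {"linear":[0,0,1.5],"twist":0},
    {"linear":[0,0,1.5],"twist":0},
    {"linear":[0,0,0],"twist":0},
    {"linear":[0,0,0],"twist":0},
  ],
)

```text
clock: 14.02
tcp_pos: [0.4817, 0.2612, 0.177]
eef_rot: [0.0, 0.997, 0.08, 0.0]
wrist_force: [0.3, 0.8, -3.8]
gripper_width: 0.379
```

```bash
python3 - <<'E'
from h import *
to(.4804,.2628,.065,9.27)
im,w,E=wsnap('w4'); 
E
```

```text
t 14.03 tcp [0.4817 0.2612 0.177 ] yaw 9.17 tilt [ 0.     -0.0004 -1.    ] F [ 0.3147  0.7737 -3.8096] w 35.6 q [-0.5746  0.5175  0.039   1.8372 -0.0267  0.7876 -1.9327]
twist needed -0.1 lin now-axes cm [-0.1046 -0.1831 11.2019] lin target-axes cm [-0.1046 -0.1784 11.202 ]
```

View pics/w4.png

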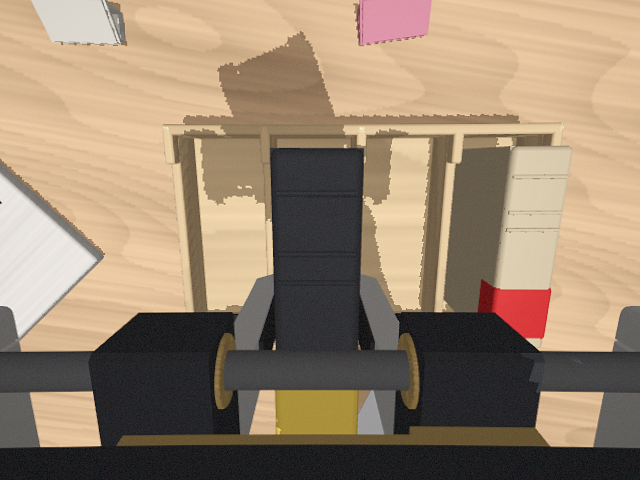

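Request:
step_arm(
  series=[
    {"linear":[-0.1,-0.15,1.5],"twist":0},
    {"linear":[0,0,2.5],"twist":0},
    {"linear":[0,0,2.5],"twist":0},
    {"linear":[0,0,2.3],"twist":0},
    {"linear":[0,0,1.3],"twist":0},
    {"linear":[0,0,0.4],"twist":0},
    {"linear":[0,0,0.2],"twist":0},
    {"linear":[0,0,0],"twist":0},
  ],
)

```text
clock: 15.08
tcp_pos: [0.4806, 0.264, 0.0706]
eef_rot: [-0.0, 0.997, 0.081, 0.001]
wrist_force: [0.3, -0.4, -3.6]
gripper_width: 0.386
```

Request:
step_arm(
  series=[
    {"linear":[0,0,0.1],"twist":0},
    {"linear":[0,0,0.1],"twist":0},
    {"linear":[0,0,0],"twist":0},
  ],
)

```text
clock: 15.45
tcp_pos: [0.4802, 0.2637, 0.0681]
eef_rot: [-0.0, 0.997, 0.081, 0.0]
wrist_force: [0.1, -0.0, -3.7]
gripper_width: 0.38
```

```bash
python3 - <<'E'
from h import *
to(.4804,.2628,.065,9.27)
E
```

```text
t 15.45 tcp [0.4802 0.2637 0.0681] yaw 9.27 tilt [ 0.0001  0.0001 -1.    ] F [ 0.0871 -0.0372 -3.6712] w 35.7 q [-0.5709  0.6785  0.0267  1.9243 -0.0327  0.539  -1.9312]
twist needed -0.0 lin now-axes cm [0.0023 0.0955 0.3065] lin target-axes cm [0.0024 0.0955 0.3065]
```

Request:
step_arm(
  series=[
    {"linear":[0,0.05,0.15],"twist":0},
    {"linear":[0,0,0.1],"twist":0},
    {"linear":[0,0,0.08],"twist":0},
    {"linear":[0,0,0],"twist":0},
  ],
)

```text
clock: 15.95
tcp_pos: [0.4803, 0.2632, 0.0652]
eef_rot: [0.0, 0.997, 0.081, 0.0]
wrist_force: [-0.2, -0.2, 4.7]
gripper_width: 0.384
```

Seated (force reversed to +4.7 N). Release.

Request:
step_arm(
  series=[
    {"linear":[0,0,0],"twist":0},
    {"linear":[0,0,0],"twist":0},
    {"linear":[0,0,0],"twist":0},
    {"linear":[0,0,0],"twist":0},
  ],
  grip=92,
)

```text
clock: 16.45
tcp_pos: [0.4803, 0.2633, 0.0647]
eef_rot: [-0.0, 0.997, 0.081, 0.0]
wrist_force: [-0.5, 0.2, -0.3]
gripper_width: 0.639
```

Request:
step_arm(
  series=[
    {"linear":[0,0,-1.5],"twist":0},
    {"linear":[0,0,-3],"twist":0},
    {"linear":[0,0,-4],"twist":0},
    {"linear":[0,0,-4],"twist":8.6},
    {"linear":[0,0,-2],"twist":8.6},
    {"linear":[0,0,0],"twist":0},
  ],
)

```text
clock: 17.2
tcp_pos: [0.4813, 0.2639, 0.212]
eef_rot: [-0.001, 0.998, -0.068, 0.002]
wrist_force: [-0.2, 0.2, 0.1]
gripper_width: 0.643
```

```bash
python3 - <<'E'
from h import *
to(.4585,-.341,.2,-8.2)
E
```

```text
t 17.2 tcp [0.4813 0.2639 0.212 ] yaw -7.84 tilt [ 0.0041  0.0023 -1.    ] F [-0.1641  0.1548  0.1172] w 60.4 q [-0.6439  0.4755  0.1342  1.8018 -0.0804  0.8649 -2.1801]
twist needed 0.36 lin now-axes cm [ 5.982  60.2395  1.0559] lin target-axes cm [ 6.3664 60.1974  1.2016]
```

Request:
step_arm(
  series=[
    {"linear":[0.3,3,0],"twist":0.3},
    {"linear":[0.52,5,0],"twist":0},
    {"linear":[0.58,5.5,0],"twist":0},
    {"linear":[0.58,5.5,0],"twist":0},
    {"linear":[0.58,5.5,0],"twist":0},
    {"linear":[0.58,5.5,0],"twist":0},
    {"linear":[0.58,5.5,0],"twist":0},
    {"linear":[0.58,5.5,0],"twist":0},
  ],
  grip=0,
)

```text
clock: 18.2
tcp_pos: [0.4634, -0.1501, 0.209]
eef_rot: [-0.0, 0.998, -0.07, -0.001]
wrist_force: [-0.3, 0.2, -0.3]
gripper_width: 1.002
```

Request:
step_arm(
  series=[
    {"linear":[0.58,5.5,0],"twist":0},
    {"linear":[0.58,5.5,0],"twist":0},
    {"linear":[0.47,4.5,0.5],"twist":0},
    {"linear":[0.3,2.5,0.5],"twist":0},
    {"linear":[0.1,1.2,0],"twist":0},
    {"linear":[0,0,0],"twist":0},
    {"linear":[0,0,0],"twist":0},
  ],
)

```text
clock: 19.08
tcp_pos: [0.4573, -0.34, 0.1997]
eef_rot: [-0.001, 0.998, -0.071, -0.0]
wrist_force: [0.8, -0.2, -0.5]
gripper_width: 0.999
```

```bash
python3 - <<'E'
from h import *
p,d=snapshot('side');cv2.imwrite('pics/s5.png',p)
wbook('w5',.104,.4585,-.341)
to(.4585,-.341,.062,-8.2)
E
```

```text
px [285.556  117.0625] [ 256   97   60   45 1680] h 0.0959911736428645 rect ((556.8222045898438, -330.59124755859375), (24.327362060546875, 39.27128601074219), 14.516901016235352)
px [320.4746 237.092 ] [ 294  149   56  179 9470] h 0.10395460084164915 rect ((458.4430236816406, -342.6159973144531), (43.15531921386719, 144.53085327148438), 82.04664611816406)
px [191.2466 248.1388] [ 179  201   32   84 1318] h 0.09944790687651894 rect ((472.2545471191406, -237.22691345214844), (65.25546264648438, 16.377958297729492), 6.129927158355713)
t 19.18 tcp [ 0.4574 -0.3402  0.1998] yaw -8.09 tilt [ 0.0003  0.0007 -1.    ] F [-0.8709  1.0081  0.2206] w 94.2 q [ 0.4633  0.5256  0.194   1.7561 -0.1276  0.8723 -0.998 ]
twist needed 0.11 lin now-axes cm [ 0.1183  0.0765 13.7846] lin target-axes cm [ 0.1209  0.0668 13.7846]
```

View pics/s5.png

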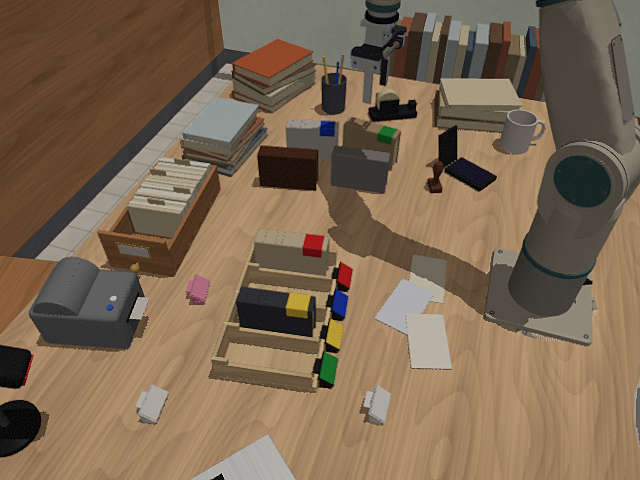

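View pics/w5.png

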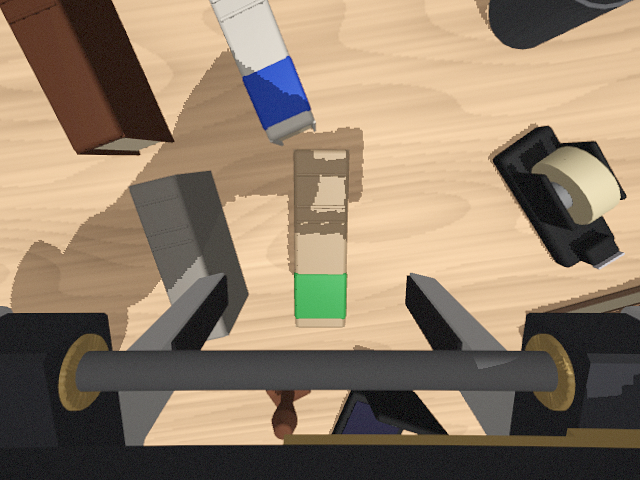

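Request:
step_arm(
  series=[
    {"linear":[0.12,0.25,2],"twist":0},
    {"linear":[0,0,3.5],"twist":0},
    {"linear":[0,0,3.5],"twist":0},
    {"linear":[0,0,3],"twist":0},
    {"linear":[0,0,1.4],"twist":0},
    {"linear":[0,0,0.4],"twist":0},
    {"linear":[0,0,0],"twist":0},
    {"linear":[0,0,0],"twist":0},
  ],
)

```text
clock: 20.18
tcp_pos: [0.4584, -0.3448, 0.0627]
eef_rot: [0.0, 0.997, -0.072, 0.001]
wrist_force: [-0.8, -0.3, 0.6]
gripper_width: 0.999
```

Request:
step_arm(
  series=[
    {"linear":[0,0,0],"twist":0},
    {"linear":[0,0,0],"twist":0},
    {"linear":[0,0,0],"twist":0},
    {"linear":[0,0,0],"twist":0},
    {"linear":[0,0,0],"twist":0},
    {"linear":[0,0,0],"twist":0},
  ],
  grip=255,
  squeeze=35,
)

```text
clock: 20.92
tcp_pos: [0.4577, -0.344, 0.0616]
eef_rot: [-0.0, 0.997, -0.072, -0.0]
wrist_force: [0.9, 1.3, 0.0]
gripper_width: 0.446
```

```bash
python3 -c "
from h import *
to(.4585,-.3425,.062,-8.1)"
```

```text
t 20.93 tcp [ 0.4577 -0.344   0.0616] yaw -8.22 tilt [-0.0001  0.0004 -1.    ] F [0.9077 1.3446 0.0041] w 41.9 q [ 0.5038  0.7192  0.144   1.8611 -0.1756  0.5738 -0.9539]
twist needed -0.12 lin now-axes cm [ 0.0543 -0.1606 -0.0373] lin target-axes cm [ 0.0547 -0.1605 -0.0374]
```

Request:
step_arm(
  series=[
    {"linear":[0,0,-1],"twist":0},
    {"linear":[0,0,-2.5],"twist":0},
    {"linear":[0,0,-3.5],"twist":0},
    {"linear":[0,0,-3.5],"twist":0},
    {"linear":[0,0,-3],"twist":-4},
    {"linear":[0,0,-1.5],"twist":-7},
    {"linear":[0,0,0],"twist":-6.5},
    {"linear":[0,0,0],"twist":0},
  ],
)

```text
clock: 21.92
tcp_pos: [0.4572, -0.3441, 0.2119]
eef_rot: [-0.0, 0.997, 0.08, -0.0]
wrist_force: [-0.1, -0.7, -4.0]
gripper_width: 0.445
```

```bash
python3 -c "
from h import *
to(.4681,.3378,.21,9.27)"
```

```text
t 21.93 tcp [ 0.4572 -0.3441  0.2119] yaw 9.19 tilt [-0.0003  0.0004 -1.    ] F [-0.05   -0.7288 -4.0308] w 41.8 q [ 0.522   0.5104  0.1128  1.7342 -0.0704  0.9013 -0.7461]
twist needed -0.08 lin now-axes cm [ 11.9674 -67.1389   0.2197] lin target-axes cm [ 12.0606 -67.1223   0.191 ]
```

Request:
step_arm(
  series=[
    {"linear":[0.45,-2.5,0],"twist":0},
    {"linear":[0.8,-4.5,0],"twist":0},
    {"linear":[0.98,-5.5,0],"twist":0},
    {"linear":[0.98,-5.5,0],"twist":0},
    {"linear":[0.98,-5.5,0],"twist":0},
    {"linear":[0.98,-5.5,0],"twist":0},
    {"linear":[0.98,-5.5,0],"twist":0},
    {"linear":[0.98,-5.5,0],"twist":0},
  ],
)

```text
clock: 22.92
tcp_pos: [0.4633, 0.0635, 0.2117]
eef_rot: [0.0, 0.997, 0.079, -0.0]
wrist_force: [1.1, 0.9, -2.7]
gripper_width: 0.447
```

Request:
step_arm(
  series=[
    {"linear":[0.98,-5.5,0],"twist":0},
    {"linear":[0.98,-5.5,0],"twist":0},
    {"linear":[0.98,-5.5,0],"twist":0},
    {"linear":[0.9,-5,0],"twist":0},
    {"linear":[0.65,-3.6,0],"twist":0},
    {"linear":[0.36,-2,0],"twist":0},
    {"linear":[0,0,0],"twist":0},
    {"linear":[0,0,0],"twist":0},
  ],
)

```text
clock: 23.92
tcp_pos: [0.4682, 0.3346, 0.2115]
eef_rot: [0.001, 0.997, 0.079, -0.0]
wrist_force: [0.0, -0.5, -4.2]
gripper_width: 0.446
```

```bash
python3 -c "
from h import *
to(.4681,.3378,.0696,9.27)
wsnap('w6')"
```

```text
t 23.93 tcp [0.4682 0.3346 0.2115] yaw 9.1 tilt [-0.0005 -0.0023 -1.    ] F [ 0.0098 -0.4842 -4.1835] w 41.9 q [-0.6912  0.5141  0.0319  1.7229 -0.0179  0.9067 -2.0643]
twist needed -0.17 lin now-axes cm [ 0.0538 -0.3467 14.187 ] lin target-axes cm [ 0.0429 -0.3149 14.1878]
```

View pics/w6.png

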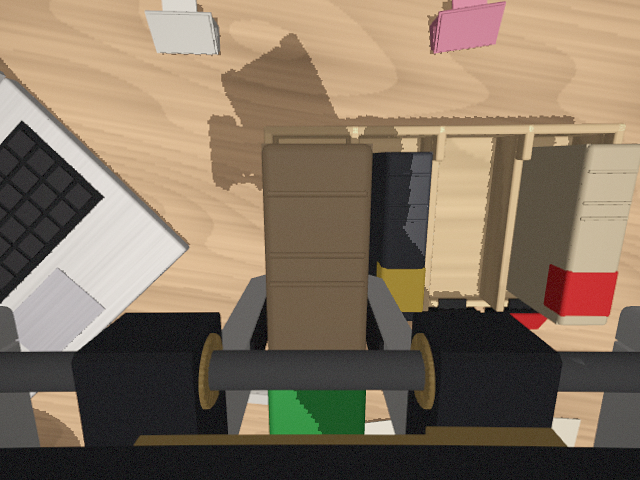

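Request:
step_arm(
  series=[
    {"linear":[0.05,-0.3,1.5],"twist":0},
    {"linear":[0,0,3],"twist":0},
    {"linear":[0,0,3.2],"twist":0},
    {"linear":[0,0,3],"twist":0},
    {"linear":[0,0,1.8],"twist":0},
    {"linear":[0,0,0.7],"twist":0},
    {"linear":[0,0,0.3],"twist":0},
    {"linear":[0,0,0],"twist":0},
  ],
)

```text
clock: 24.98
tcp_pos: [0.4683, 0.3404, 0.0771]
eef_rot: [-0.0, 0.997, 0.081, 0.0]
wrist_force: [0.8, 0.4, -3.8]
gripper_width: 0.444
```

Request:
step_arm(
  series=[
    {"linear":[0,0,0.1],"twist":0},
    {"linear":[0,0,0],"twist":0},
  ],
)

```text
clock: 25.22
tcp_pos: [0.4681, 0.3405, 0.0761]
eef_rot: [-0.0, 0.997, 0.081, 0.0]
wrist_force: [-1.0, -0.1, -3.5]
gripper_width: 0.45
```

```bash
python3 -c "
from h import *
to(.4681,.3378,.0696,9.27)"
```

```text
t 25.23 tcp [0.4681 0.3405 0.0761] yaw 9.27 tilt [ 0.0007  0.0005 -1.    ] F [-0.9802 -0.0814 -3.5384] w 42.3 q [-0.6899  0.697   0.0197  1.8348 -0.0221  0.6091 -2.0657]
twist needed -0.0 lin now-axes cm [-0.0463  0.2644  0.6533] lin target-axes cm [-0.0458  0.2642  0.6534]
```

Request:
step_arm(
  series=[
    {"linear":[0,0.2,0.25],"twist":0},
    {"linear":[0,0,0.15],"twist":0},
    {"linear":[0,0,0.1],"twist":0},
    {"linear":[0,0,0.1],"twist":0},
    {"linear":[0,0,0.07],"twist":0},
    {"linear":[0,0,0],"twist":0},
  ],
)

```text
clock: 25.98
tcp_pos: [0.4682, 0.3384, 0.0696]
eef_rot: [-0.0, 0.997, 0.081, 0.0]
wrist_force: [-2.6, 0.0, 4.1]
gripper_width: 0.445
```

Request:
step_arm(
  series=[
    {"linear":[0,0,0],"twist":0},
    {"linear":[0,0,0],"twist":0},
    {"linear":[0,0,0],"twist":0},
    {"linear":[0,0,0],"twist":0},
  ],
  grip=84,
)

```text
clock: 26.48
tcp_pos: [0.4683, 0.3383, 0.0689]
eef_rot: [-0.0, 0.997, 0.081, 0.0]
wrist_force: [0.3, 0.2, 0.6]
gripper_width: 0.667
```

Request:
step_arm(
  series=[
    {"linear":[0,0,-1.5],"twist":0},
    {"linear":[0,0,-3],"twist":0},
    {"linear":[0,0,-4],"twist":0},
    {"linear":[0,0,-4],"twist":-2.8},
    {"linear":[0,0,-2],"twist":-2.8},
    {"linear":[0,0,0],"twist":0},
  ],
)

```text
clock: 27.22
tcp_pos: [0.4693, 0.3391, 0.2165]
eef_rot: [-0.001, 0.992, 0.129, 0.002]
wrist_force: [-0.2, -1.0, -1.0]
gripper_width: 0.674
```

```bash
python3 - <<'E'
from h import *
to(.6115,-.316,.21,14.8)
E
```

```text
t 27.23 tcp [0.4693 0.3391 0.2165] yaw 14.83 tilt [ 0.0038  0.0031 -1.    ] F [-0.1658 -0.9539 -1.0351] w 63.4 q [-0.6745  0.5097  0.0005  1.7135 -0.0003  0.9135 -1.9857]
twist needed 0.03 lin now-axes cm [-3.0269 66.9689  0.503 ] lin target-axes cm [-2.9842 66.9695  0.65  ]
```

Request:
step_arm(
  series=[
    {"linear":[-0.1,2.5,0],"twist":0},
    {"linear":[-0.2,4.5,0],"twist":0},
    {"linear":[-0.25,5.5,0],"twist":0},
    {"linear":[-0.25,5.5,0],"twist":0},
    {"linear":[-0.25,5.5,0],"twist":0},
    {"linear":[-0.25,5.5,0],"twist":0},
    {"linear":[-0.25,5.5,0],"twist":0},
    {"linear":[-0.25,5.5,0],"twist":0},
  ],
  grip=0,
)

```text
clock: 28.22
tcp_pos: [0.5529, -0.0546, 0.2131]
eef_rot: [-0.0, 0.992, 0.129, -0.001]
wrist_force: [0.5, 1.2, -1.0]
gripper_width: 1.003
```

Request:
step_arm(
  series=[
    {"linear":[-0.25,5.5,0],"twist":0},
    {"linear":[-0.25,5.5,0],"twist":0},
    {"linear":[-0.25,5.5,0],"twist":0},
    {"linear":[-0.2,5,0.5],"twist":0},
    {"linear":[-0.15,3.6,0.5],"twist":0},
    {"linear":[-0.1,1.9,0],"twist":0},
    {"linear":[0,0,0],"twist":0},
    {"linear":[0,0,0],"twist":0},
  ],
)

```text
clock: 29.22
tcp_pos: [0.6109, -0.3152, 0.2033]
eef_rot: [-0.001, 0.992, 0.13, -0.0]
wrist_force: [0.3, 1.2, 0.2]
gripper_width: 1.004
```

```bash
python3 - <<'E'
from h import *
p,d=snapshot('side');cv2.imwrite('pics/s7.png',p)
wbook('w7',.096,.6115,-.316)
to(.6115,-.316,.054,14.8)
E
```

```text
px [319.1097 235.2932] [ 296  155   49  164 7548] h 0.09595562239756888 rect ((612.3773803710938, -316.24493408203125), (137.41580200195312, 39.1937255859375), 14.91826343536377)
t 29.32 tcp [ 0.6113 -0.3151  0.2039] yaw 14.97 tilt [-0.0002  0.0011 -1.    ] F [-0.4418  0.2644  0.0979] w 94.2 q [ 0.4132  0.6885  0.0409  1.3994 -0.0309  1.0549 -0.8495]
twist needed 0.17 lin now-axes cm [-0.0084  0.1081 14.9913] lin target-axes cm [-0.0067  0.0917 14.9914]
```

View pics/s7.png

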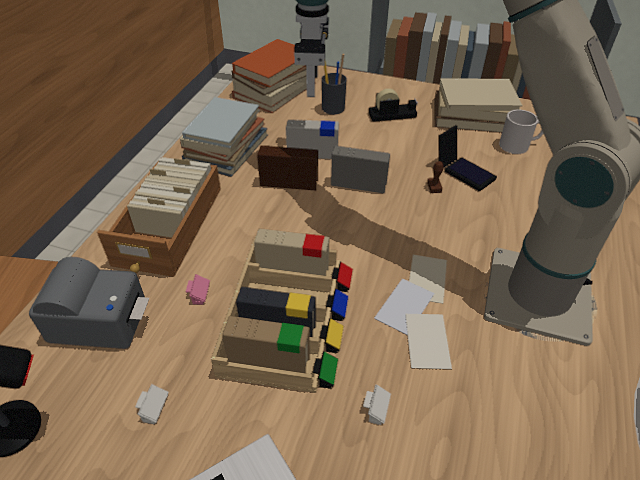

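View pics/w7.png

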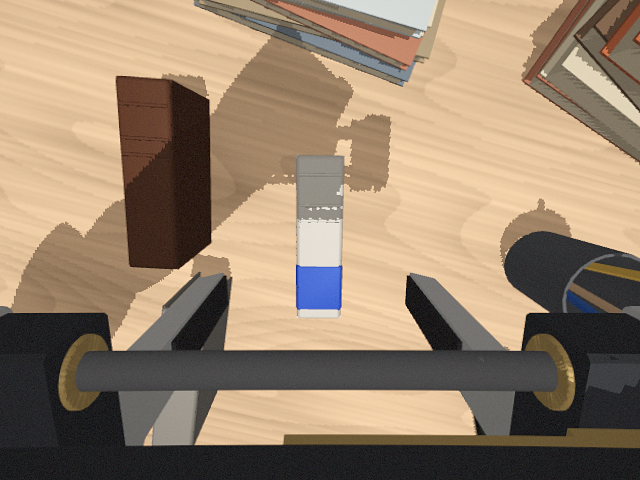

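```bash
python3 - <<'E'
from h import *
w=cloud("top",np.load("pics/top0.npy"))
for (u0,u1,v0,v1) in [(530,600,150,205),(400,490,60,140)]:
    q=w[v0:v1,u0:u1].reshape(-1,3);q=q[q[:,2]>.03];print(q[:,0].min(),q[:,1].max(),q[:,2].max())
    k=q[q[:,2]>.1]; 
    if len(k):print(k.min(0),k.max(0))
E
```

```text
0.5916353474629403 -0.5211346625639688 0.16973081432058335
[ 0.5916 -0.5975  0.1   ] [ 0.6657 -0.5232  0.1697]
0.766793855667619 -0.15682988671440748 0.10764924887711036
[ 0.7774 -0.3504  0.1   ] [ 0.9138 -0.1629  0.1076]
```

Request:
step_arm(
  series=[
    {"linear":[0.05,0.1,2],"twist":0},
    {"linear":[0,0,3.5],"twist":0},
    {"linear":[0,0,3.5],"twist":0},
    {"linear":[0,0,3.5],"twist":0},
    {"linear":[0,0,1.9],"twist":0},
    {"linear":[0,0,0.5],"twist":0},
    {"linear":[0,0,0],"twist":0},
    {"linear":[0,0,0],"twist":0},
  ],
)

```text
clock: 30.32
tcp_pos: [0.6129, -0.3182, 0.0565]
eef_rot: [0.001, 0.992, 0.129, 0.001]
wrist_force: [0.1, -0.7, 0.5]
gripper_width: 1.005
```

Request:
step_arm(
  series=[
    {"linear":[0,0,0],"twist":0},
    {"linear":[0,0,0],"twist":0},
    {"linear":[0,0,0],"twist":0},
    {"linear":[0,0,0],"twist":0},
    {"linear":[0,0,0],"twist":0},
    {"linear":[0,0,0],"twist":0},
  ],
  grip=255,
  squeeze=35,
)

```text
clock: 31.08
tcp_pos: [0.6118, -0.3176, 0.0549]
eef_rot: [-0.0, 0.992, 0.129, -0.0]
wrist_force: [1.3, -2.5, -4.5]
gripper_width: 0.4
```

```bash
python3 -c "
from h import *
to(.612,-.3162,.054,14.9)"
```

```text
t 31.07 tcp [ 0.6118 -0.3176  0.0549] yaw 14.87 tilt [-0.0002  0.0004 -1.    ] F [ 1.2579 -2.4671 -4.5324] w 37.6 q [ 0.4208  0.8543  0.0314  1.5132 -0.0342  0.775  -0.8454]
twist needed -0.03 lin now-axes cm [ 0.0511 -0.127   0.0926] lin target-axes cm [ 0.0511 -0.127   0.0925]
```

Request:
step_arm(
  series=[
    {"linear":[0,0,-1],"twist":0},
    {"linear":[0,0,-2.5],"twist":0},
    {"linear":[0,0,-3.5],"twist":0},
    {"linear":[0,0,-3.5],"twist":0},
    {"linear":[0,0,-3],"twist":2.8},
    {"linear":[0,0,-1.8],"twist":2.8},
    {"linear":[0,0,0],"twist":0},
    {"linear":[0,0,0],"twist":0},
  ],
)

```text
clock: 32.08
tcp_pos: [0.611, -0.3173, 0.2068]
eef_rot: [-0.001, 0.997, 0.081, -0.001]
wrist_force: [-0.7, 0.3, -3.3]
gripper_width: 0.401
```

```bash
python3 -c "
from h import *
to(.4926,.1878,.21,9.27)"
```

```text
t 32.08 tcp [ 0.611  -0.3173  0.2068] yaw 9.32 tilt [-0.0021  0.0011 -1.    ] F [-0.7165  0.3211 -3.3367] w 37.7 q [ 0.4003  0.6888  0.0695  1.3922 -0.0505  1.0647 -0.9295]
twist needed 0.05 lin now-axes cm [ -3.5049 -51.758   -0.2415] lin target-axes cm [ -3.5499 -51.7545  -0.3211]
```

Request:
step_arm(
  series=[
    {"linear":[-0.17,-2.5,-0.3],"twist":0},
    {"linear":[-0.3,-4.5,0],"twist":0},
    {"linear":[-0.38,-5.5,0],"twist":0},
    {"linear":[-0.38,-5.5,0],"twist":0},
    {"linear":[-0.38,-5.5,0],"twist":0},
    {"linear":[-0.38,-5.5,0],"twist":0},
    {"linear":[-0.38,-5.5,0],"twist":0},
    {"linear":[-0.38,-5.5,0],"twist":0},
  ],
)

```text
clock: 33.08
tcp_pos: [0.519, 0.0741, 0.2101]
eef_rot: [0.0, 0.997, 0.081, -0.001]
wrist_force: [1.5, -0.3, -4.2]
gripper_width: 0.402
```

Request:
step_arm(
  series=[
    {"linear":[-0.36,-5.5,0],"twist":0},
    {"linear":[-0.24,-3.5,0],"twist":0},
    {"linear":[-0.14,-2,0],"twist":0},
    {"linear":[-0.05,-0.75,0],"twist":0},
    {"linear":[0,0,0],"twist":0},
    {"linear":[0,0,0],"twist":0},
    {"linear":[0,0,0],"twist":0},
  ],
)

```text
clock: 33.95
tcp_pos: [0.4939, 0.1861, 0.2109]
eef_rot: [0.0, 0.997, 0.08, -0.0]
wrist_force: [-0.5, -0.3, -5.2]
gripper_width: 0.403
```

```bash
python3 -c "
from h import *
to(.4926,.1878,.0629,9.27)
wsnap('w8')"
```

```text
t 33.95 tcp [0.4939 0.1861 0.2109] yaw 9.17 tilt [ 0.     -0.0004 -1.    ] F [-0.4809 -0.2652 -5.1522] w 37.9 q [-0.4461  0.4469  0.0464  1.8517 -0.0263  0.8438 -1.7976]
twist needed -0.1 lin now-axes cm [-0.0982 -0.1969 14.8047] lin target-axes cm [-0.0987 -0.1907 14.8048]
```

View pics/w8.png

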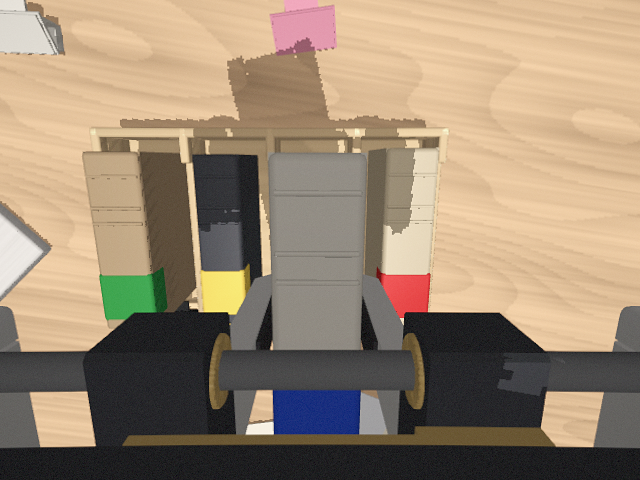

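Request:
step_arm(
  series=[
    {"linear":[-0.1,-0.1,1.5],"twist":0},
    {"linear":[0,0,3],"twist":0},
    {"linear":[0,0,3.2],"twist":0},
    {"linear":[0,0,3],"twist":0},
    {"linear":[0,0,2],"twist":0},
    {"linear":[0,0,1],"twist":0},
    {"linear":[0,0,0.4],"twist":0},
    {"linear":[0,0,0],"twist":0},
  ],
)

```text
clock: 35.0
tcp_pos: [0.4929, 0.1882, 0.0704]
eef_rot: [-0.0, 0.997, 0.081, 0.0]
wrist_force: [0.7, 0.8, -4.0]
gripper_width: 0.402
```

Request:
step_arm(
  series=[
    {"linear":[0,0,0.1],"twist":0},
    {"linear":[0,0,0],"twist":0},
  ],
)

```text
clock: 35.25
tcp_pos: [0.4928, 0.1882, 0.0695]
eef_rot: [-0.0, 0.997, 0.081, 0.0]
wrist_force: [0.8, 0.3, -4.0]
gripper_width: 0.398
```

```bash
python3 -c "
from h import *
to(.4926,.1878,.0629,9.27)"
```

```text
t 35.25 tcp [0.4928 0.1882 0.0695] yaw 9.27 tilt [ 0.0009  0.0004 -1.    ] F [ 0.7544  0.2879 -3.9528] w 37.5 q [-0.4373  0.6563  0.0289  1.9797 -0.0364  0.5051 -1.7916]
twist needed 0.0 lin now-axes cm [-0.0252  0.0393  0.6569] lin target-axes cm [-0.0245  0.0392  0.6569]
```

Request:
step_arm(
  series=[
    {"linear":[0,0,0.25],"twist":0},
    {"linear":[0,0,0.15],"twist":0},
    {"linear":[0,0,0.1],"twist":0},
    {"linear":[0,0,0.1],"twist":0},
    {"linear":[0,0,0.05],"twist":0},
    {"linear":[0,0,0],"twist":0},
  ],
)

```text
clock: 36.0
tcp_pos: [0.4924, 0.1881, 0.0628]
eef_rot: [-0.0, 0.997, 0.081, 0.0]
wrist_force: [-0.9, -1.2, 1.2]
gripper_width: 0.406
```

Seated (force went from -4 to +1.2 N). Release, rise, then move clear.

Request:
step_arm(
  series=[
    {"linear":[0,0,0],"twist":0},
    {"linear":[0,0,0],"twist":0},
    {"linear":[0,0,0],"twist":0},
    {"linear":[0,0,0],"twist":0},
  ],
  grip=92,
)

```text
clock: 36.5
tcp_pos: [0.4926, 0.1881, 0.0625]
eef_rot: [-0.0, 0.997, 0.081, 0.0]
wrist_force: [-0.3, 0.3, 0.1]
gripper_width: 0.639
```

Request:
step_arm(
  series=[
    {"linear":[0,0,-1.5],"twist":0},
    {"linear":[0,0,-3],"twist":0},
    {"linear":[0,0,-4],"twist":0},
    {"linear":[0,0,-4],"twist":0},
    {"linear":[0,0,-2.5],"twist":0},
    {"linear":[0,3,0],"twist":0},
    {"linear":[0,5,0],"twist":0},
    {"linear":[0,5.5,0],"twist":0},
  ],
)

```text
clock: 37.5
tcp_pos: [0.5145, 0.0542, 0.2138]
eef_rot: [-0.0, 0.997, 0.082, 0.001]
wrist_force: [0.6, -0.4, 0.1]
gripper_width: 0.641
```

Request:
step_arm(
  series=[
    {"linear":[0,5.5,0],"twist":0},
    {"linear":[0,5.5,0],"twist":0},
    {"linear":[0,5.5,0],"twist":0},
    {"linear":[0,5.5,0],"twist":0},
    {"linear":[0,3,0],"twist":0},
    {"linear":[0,0,0],"twist":0},
    {"linear":[0,0,0],"twist":0},
  ],
)

```text
clock: 38.38
tcp_pos: [0.5544, -0.1901, 0.2129]
eef_rot: [-0.001, 0.997, 0.082, 0.0]
wrist_force: [0.2, 0.7, -0.4]
gripper_width: 0.64
```

```bash
python3 - <<'E'
from h import *
p,d=snapshot('side');cv2.imwrite('pics/s9.png',p)
p,d=snapshot('top');cv2.imwrite('pics/t9.png',p);w=cloud('top',d)
x,y,z=w[...,0],w[...,1],w[...,2]
m=((z>.09)&(z<.13)&(x>.3)&(x<.72)&(y<.42)&(y>-.45)).astype(np.uint8)
n,l,s,c=cv2.connectedComponentsWithStats(m,connectivity=4)
for i in range(1,n):
    if s[i,4]<300: continue
    r=cv2.minAreaRect((w[l==i][:,:2]*1000).astype(np.float32))
    print(c[i],"h",np.median(z[l==i]),r)
print(get_obs()["clock"],get_obs()["tcp_pos"])
E
```

```text
[301.5654 218.474 ] h 0.1088403981654591 ((507.3616027832031, 113.90007781982422), (145.9047393798828, 40.79625701904297), 9.322022438049316)
[271.617  223.6229] h 0.10279529333752635 ((493.9988708496094, 188.52508544921875), (135.89747619628906, 39.425838470458984), 9.306675910949707)
[241.8417 227.3934] h 0.1047322267646782 ((481.45538330078125, 261.37933349609375), (139.63404846191406, 36.7845344543457), 8.667695045471191)
[211.1823 231.7637] h 0.11061090553427522 ((469.64520263671875, 336.3070983886719), (142.8454132080078, 44.25618362426758), 9.09819221496582)
[437.5423 240.7043] h 0.09859327320241795 ((456.83001708984375, -227.547607421875), (137.9200439453125, 39.7878532409668), 5.283823013305664)
38.475 [ 0.5546 -0.1896  0.2128]
```

View pics/s9.png

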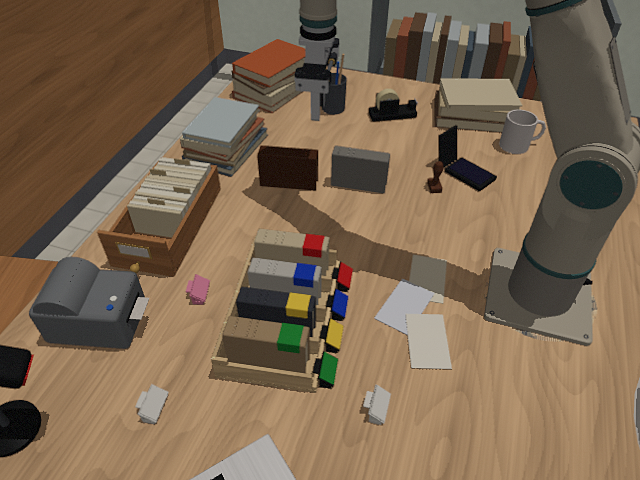

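View pics/t9.png

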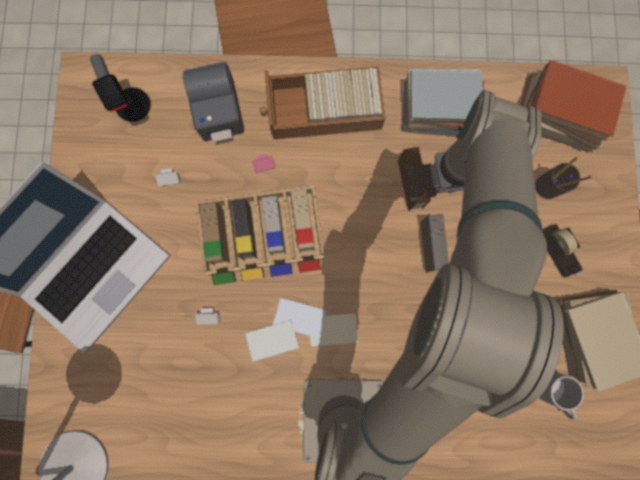

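```bash
python3 -c "
from station import *
print(close_job(), get_obs()['clock'])"
```

```text
the job is handed in; nothing more can be done
the job is handed in; nothing more can be done
```

I stood the red, yellow, green and blue books, in that order, in the compartments with matching tags. Each was set down until the wrist force showed it resting on the floor, then released. The job was handed in at about 38.5 s with the arm clear of everything.

- **Fit in the rack:** the final top view puts each book within about 3 mm of its compartment centre and within about 0.6° of the rack's angle. The spine tops are about 7–8 mm higher than on the table, which matches the 8 mm floor.
- **Labels:** the side and top views show every book upright with its label at its own colour's tag.
- **Unlabelled books:** the brown and grey books look unmoved. The grey one re-measured within about 2 mm of before. The brown one was partly hidden by the arm in the last top view, so I checked it by eye in the side view only.
- **Disagreements:** the side camera's depth placed the books about 3–5 mm off in y from the top and wrist cameras. I used the top and wrist values. No other check failed.

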